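Line the gluing supplies up on the rack by height

TASK

Four gluing supplies stand on the bench in front of the low wooden rack: the glue pot, the white glue bottle, the small brown paint bottle and the block of beeswax. Line them up on the rack in order of height, the tallest on the disc beside the tall end post and the lowest on the disc beside the low end post, so that each stands upright, centred on a disc of its own, and is let go of.

Things in the scene. Friction and masses are not known exactly. Their poses are not given: they have to be found in the camera images.
- glue_pot: glue pot, white round pot 66 mm across and 57 mm high with a black lid (fixed to it) 66 mm across, on which a round black brush handle stands upright, 20 mm across, from 68 to 120 mm above the underside; 120 mm high in all, about 0.16 kg. The tallest. Lift it by the handle. At the start in front of the rack (not one of the room's own at the back). Origin: centre of the underside, z up.
- glue_bottle: white round glue bottle, body 46 mm across up to about 70 mm, then a shoulder and a white screw cap 25 mm across (from 85 mm up); 101 mm high in all, about 0.15 kg. The second tallest. At the start in front of the rack (not one of the room's own at the back). Origin: centre of the underside, z up.
- paint_bottle: small round bottle of dark brown edge paint with a paper label and a white cap, body 33 mm across up to about 50 mm, cap 18 mm across (from 55 mm up); 72 mm high in all, about 0.07 kg. The third tallest. At the start in front of the rack (not one of the room's own at the back). Origin: centre of the underside, z up.
- beeswax: yellow block of beeswax, 38 mm along its x, 55 mm along its y, 22 mm high, about 0.045 kg. The lowest. At the start in front of the rack (not one of the room's own at the back). Origin: centre of the underside, z up.
- disc_1: dark round rubber disc fixed on the rack board, 76 mm across, 3 mm thick; origin: centre of its underside, its top face is 19 mm above the bench. Four equal discs stand in a straight row, 90 mm apart, in the order disc_1 to disc_4. Its y axis runs along the row towards disc_4, its x axis towards the back of the rack. disc_1 is at the end of the row, next to one end post.
- disc_2: dark round rubber disc fixed on the rack board, 76 mm across, 3 mm thick; origin: centre of its underside, its top face is 19 mm above the bench. Four equal discs stand in a straight row, 90 mm apart, in the order disc_1 to disc_4. Its y axis runs along the row towards disc_4, its x axis towards the back of the rack. disc_2 is the second in the row.
- disc_3: dark round rubber disc fixed on the rack board, 76 mm across, 3 mm thick; origin: centre of its underside, its top face is 19 mm above the bench. Four equal discs stand in a straight row, 90 mm apart, in the order disc_1 to disc_4. Its y axis runs along the row towards disc_4, its x axis towards the back of the rack. disc_3 is the third in the row.
- disc_4: dark round rubber disc fixed on the rack board, 76 mm across, 3 mm thick; origin: centre of its underside, its top face is 19 mm above the bench. Four equal discs stand in a straight row, 90 mm apart, in the order disc_1 to disc_4. Its y axis runs along the row towards disc_4, its x axis towards the back of the rack. disc_4 is at the end of the row, next to the other end post.
- post_tall: the tall end post: a turned dark wooden post with a knob, 26 mm across, 116 mm high, fixed on one end of the rack board, in line with the discs, 77 mm from the nearest disc centre. Which end (beside disc_1 or disc_4) changes from start to start. Origin: centre of its underside, 16 mm above the bench.
- post_low: the low end post: a dark wooden knob 26 mm across, 30 mm high, fixed on the other end of the rack board, 77 mm from the nearest disc centre in line with the row. Origin: centre of its underside, 16 mm above the bench. The board is 460 x 130 x 16 mm; along its back edge, 62 to 70 mm behind the disc centres, a strip stands 26 mm above the bench.
Things that resemble listed ones, but are neither listed nor needed, are in the scene too. What is shaped like the glue_pot but green or orange is not meant.

How it is judged:
By the outcome, as a careful person would: the job done as asked, in the order asked, and still so for the second after the job is handed in, with the robot touching nothing.
It also fails if it takes over 102 s, if anything falls off the work surface, if the arm or the gripper's body presses on something with over 40 N, if the wrist force passes 120 N, or if a joint passes its speed limit or range.

ROBOT

A 6-joint arm with a two-finger parallel gripper is mounted at the origin on a cart in front of the work surface, level with it; the furniture and walls round the work are solid. World frame = base frame: x ahead of the robot, y to its left, z up, the work surface at z = 0. Lengths are in m, angles in rad, forces in N, time in s.
With the tool pointing down it reaches from about 0.25 to 0.725 m from the base axis. Payload 4 kg.
Tool frame: the origin (TCP) lies midway between the tips of the shut fingers; the grasp point (between the pads) lies 19 mm behind it; z points along the fingers, y is the direction in which the jaws open and shut (so a half turn about z gives the same grasp; the last joint's range is limited). The gripper opens to 85 mm and grips with 20 to 120 N. Pads are 22 mm wide; open, the fingers measure 114 mm over their backs; the gripper's body (76 mm by 85 mm) begins 54 mm behind the grasp point. The pads swing forward as they close: fully open they stand 13 mm farther back than shut.
Start: joints at [1.123, 0.241, 0.005, 1.335, 0, 1.571], TCP at [0.216, 0.451, 0.231] pointing down, gripper open.
Joint ranges: [-2.72, 2.72], [-1.05, 1.87], [-1.09, 1.28], [-1.99, 2.15], [-1.42, 1.44], [-3.14, 3.14]. Speed limits (rad/s): [2.79, 2.79, 3.14, 3.14, 3.14, 3.14].

INTERFACE

Orientations are given as a unit quaternion [x, y, z, w].
In Python, from workcell import get_obs, camera, camera_model, job_done, masks_of gives the robot as it stands.
- The arm moves only by the tool jog_arm, never from a script. Its argument "deltas" is a list that holds one entry, the list of rows, each a list of 7 numbers: the shift along the tool's x, y, z in mm, then the turn, a rotation vector about the tool's x, y, z in degrees, then the finger opening in mm, from 0 to 85.4. A call has 1 to 5 rows; each row shifts and turns the pose as measured when the row begins, along the tool's axes as they then stand; what a row does not reach is not made up. A row lasts 1/10 s, in which the tool goes at most 50 mm and 8.59 degrees, less where a joint would pass 70% of its speed; a pose out of reach is approached as far as the arm can. A call with a gripper value outside its range is refused whole. The fingers move at their own pace and stop on an object; the grip force is fixed at half the most. Time passes only in rows, so rows that do not move let the fingers close. It gives the time, the measured TCP pose, the force and the opening at its end, in the units of the state.
- get_obs(): the state, without advancing time (a new reading comes with each control period).
- camera(name): name is "side" or "top" or "wrist"; returns the picture (480x640x3 uint8, red, green, blue); there is no depth.
- camera_model(name): a dict with "fovy" (degrees; the focal length in pixels is half the picture's height over the tangent of half this angle, whatever the lens; pixels are square), "cx", "cy" (the principal point, pixels), "pose" (4x4, takes a point from camera to world coordinates); the wrist camera has in their place "T_tool_cam" (4x4, takes a point from camera to tool coordinates, whose origin is the TCP and whose axes are the flange's). Camera axes: x right, y down, z forward; pixel columns grow to the right and rows downward; lengths in m; the calibration is good to about 2 mm. The wrist camera is an equidistant fisheye: a pixel r from the principal point sees the ray r / f radians off the axis. A picture is of the moment at which its call begins: read the wrist's pose just before it. camera_model takes no time and is no camera call.
- job_done(): hands the job in, once; it reports no verdict.
Trained networks look in the newest picture that a camera, given by its name, has taken for a name from the list of things; names that differ only in an ending like _2 or _b are one class to them, and where a whole thing is asked for, a point or a joint stands for the part that bears it (a point fixed in the world has none). Each returns a list of dicts, best first, with "conf" (0 to 1); they miss things now and then, are a little off and sometimes report something else, mostly with a low value. They report only what shows in the picture. A call takes as long as a camera call. They do not tell look-alikes from the thing itself.
- masks_of(target, camera): "pixels" (480x640 bool, what is visible of it) and "at" ([column, row] in pixels, amid what is visible of it).
The state is a dict: "clock": time; "joint_pos": joint angles; "joint_vel": joint speeds; "tau": joint torques, N m; "eef_pos": TCP position; "tool_rot": TCP orientation; "ft_force": force on the tool from outside, world axes, zero at the start; "ft_torque": the same for the moment, N m; "grip_width": finger opening in m.
Only numpy, scipy, OpenCV 4.12 (cv2) and the standard library are available. Lean on these libraries where they do the work, as an engineer would, in place of code of your own. Each camera call takes 0.05 s, during which the arm holds its last target. There are 200 camera calls.

## Working session

There is one attempt and no reset: what is moved stays moved. The work goes in short steps, Python scripts to look and compute and a tool call to move; the robot and the scene stay as the last step left them, time stands still between calls to the robot, and variables do not carry over. Pictures are saved under pics/ and viewed, about 12 in all and at most 16, crops included, and the job is handed in when it is done.

Besides the shell and the picture viewer there is one more tool, called after "Emit:" as name(argument=value, ...) on one line, values as JSON. jog_arm: Moves the arm, as the interface text tells. Its arguments: {"type":"object","properties":{"deltas":{"type":"array"}},"required":["deltas"]}

```bash
ls; mkdir -p pics; python3 - <<'E'
from workcell import *
import cv2
o=get_obs();print({k:(v if isinstance(v,(int,float)) else [round(float(x),3) for x in v]) for k,v in o.items()})
for c in ("top","side"):
    im=camera(c);cv2.imwrite(f"pics/{c}0.png",im[:,:,::-1])
    m=camera_model(c);print(c,m)
    for t in ("glue_pot","glue_bottle","paint_bottle","beeswax","disc_1","post_tall","post_low"):
        print(t,[(round(d["conf"],2),[int(x) for x in d["at"]],int(d["pixels"].sum())) for d in masks_of(t,c)])
print(camera_model("wrist"))
E
```

```text
pics
{'clock': 0.0, 'joint_pos': [1.123, 0.241, 0.004, 1.335, 0.0, 1.571], 'joint_vel': [0.001, 0.003, 0.002, -0.001, 0.001, 0.002], 'tau': [-0.002, -37.232, 25.241, 0.017, 0.0, 0.0], 'eef_pos': [0.216, 0.45, 0.23], 'tool_rot': [0.222, 0.975, -0.001, -0.0], 'ft_force': [0.282, 0.062, 0.319], 'ft_torque': [0.005, -0.066, 0.024], 'grip_width': 0.08571556387340033}
top {'fovy': 49.613608775836326, 'cx': 318.62886375860336, 'cy': 240.98624738414637, 'pose': array([[ 9.80130838e-02, -9.74995418e-01,  1.99442651e-01,
         3.19436600e-01],
       [-9.95185111e-01, -9.59899917e-02,  1.98120093e-02,
        -1.35634077e-02],
       [-1.72119817e-04, -2.00424193e-01, -9.79709198e-01,
         1.16098119e+00],
       [ 0.00000000e+00,  0.00000000e+00,  0.00000000e+00,
         1.00000000e+00]])}
glue_pot [(0.81, [363, 288], 820), (0.78, [200, 196], 1001), (0.66, [462, 233], 1008)]
glue_bottle [(0.63, [280, 289], 411)]
paint_bottle [(0.53, [450, 298], 233), (0.24, [281, 290], 433)]
beeswax [(0.68, [183, 276], 437)]
disc_1 [(0.85, [387, 209], 844), (0.68, [311, 199], 815), (0.65, [272, 197], 
[... 798 characters left out ...]
95, [367, 259], 886), (0.92, [374, 295], 1033), (0.7, [359, 209], 576), (0.68, [364, 233], 672), (0.43, [360, 167], 472)]
post_tall [(0.58, [358, 168], 424), (0.35, [280, 169], 347), (0.16, [263, 266], 1788)]
post_low [(0.6, [376, 321], 293), (0.53, [358, 168], 427)]
{'fovy': 65.70646984690485, 'cx': 315.9979572746205, 'cy': 237.494125712588, 'T_tool_cam': array([[-1.65253628e-04, -9.63100591e-01, -2.69141644e-01,
         6.82532333e-02],
       [ 9.99999986e-01, -1.55006266e-04, -5.93256365e-05,
        -5.03498352e-04],
       [ 1.54179144e-05, -2.69141650e-01,  9.63100603e-01,
        -1.42307684e-01],
       [ 0.00000000e+00,  0.00000000e+00,  0.00000000e+00,
         1.00000000e+00]])}
```

View pics/top0.png

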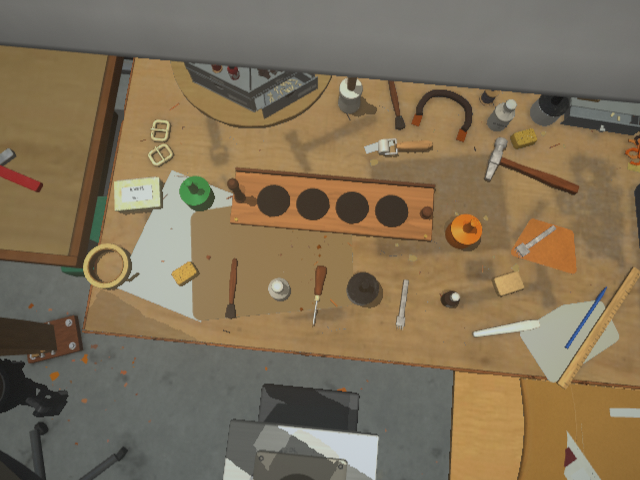

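View pics/side0.png

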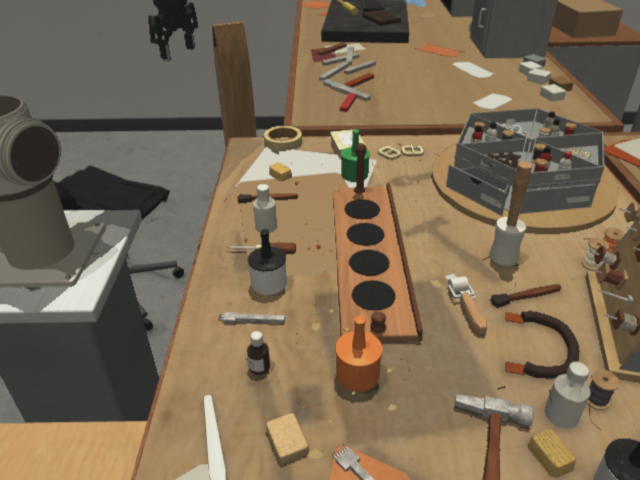

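The top view shows the tall post at (236,187), the +y end, and the low post at (427,212). Discs run from (272,200) to (391,210). Of the supplies:
- Beeswax is at (183,276).
- The white bottle is at (280,289).
- The pot is at (363,288).
- The brown bottle is at (450,298).

The green and orange pots and the tan block at (508,283) are look-alikes.

```bash
cat > h.py <<'E'
import numpy as np,cv2
from workcell import *
from scipy.optimize import minimize
from scipy.spatial.transform import Rotation as R
def cyl(parts,n=24):
    a=np.linspace(0,2*np.pi,n,endpoint=False)
    return [np.array([[r*np.cos(t),r*np.sin(t),z] for t in a for z in (z0,z1)]) for r,z0,z1 in parts]
M={"glue_pot":cyl([(.033,0,.068),(.01,.068,.12)]),"glue_bottle":cyl([(.023,0,.07),(.0125,.085,.101)])+[np.vstack([cyl([(.023,.07,.07)])[0],cyl([(.0125,.085,.085)])[0]])],
"paint_bottle":cyl([(.0165,0,.05),(.009,.055,.072)])+[np.vstack([cyl([(.0165,.05,.05)])[0],cyl([(.009,.055,.055)])[0]])],
"beeswax":[np.array([[x,y,z] for x in(-.019,.019) for y in(-.0275,.0275) for z in(0,.022)])],
"disc":cyl([(.038,.003,.003)]),}
def cam(name,o=None):
    m=camera_model(name);f=240/np.tan(np.radians(m["fovy"]/2))
    if name=="wrist":
        T=np.eye(4);T[:3,:3]=R.from_quat(o["tool_rot"]).as_matrix();T[:3,3]=o["eef_pos"];T=T@m["T_tool_cam"]
    else:T=np.array(m["pose"])
    return dict(T=T,f=f,c=(m["cx"],m["cy"]),fish=name=="wrist")
def proj(c,P):
    p=(np.asarray(P)-c["T"][:3,3])@c["T"][:3,:3]
    if c["fish"]:
        r=np.hypot(p[:,0],p[:,1])+1e-12;q=p[:,:2]/r[:,None]*np.arctan2(r,p[:,2])[:,None]
    else:q=p[:,:2]/p[:,2:]
    return q*c["f"]+c["c"]
def ray(c,uv,z):
    q=(np.array(uv,float)-c["c"])/c["f"]
    if c["fish"]:
        t=np.hypot(*q)+1e-12;d=np.r_[q/t*np.sin(t),np.cos(t)]
    else:d=np.r_[q,1]
    d=c["T"][:3,:3]@d;o=c["T"][:3,3];return o+d*(z-o[2])/d[2]
def sil(c,name,x,y,yaw,z,s=4):
    im=np.zeros((480*s//2,640*s//2),np.uint8);k=s/2
    Rz=R.from_euler("z",yaw).as_matrix()
    for P in M[name]:
        q=proj(c,P@Rz.T+[x,y,z]);cv2.fillConvexPoly(im,cv2.convexHull((q*k*16).round().astype(np.int32)),1,shift=4)
    return im>0
def fit(name,views,x0,z=0.,yaw=None):
    """views: list of (cam, mask)"""
    ms=[cv2.resize(m.astype(np.uint8),None,fx=2,fy=2,interpolation=0)>0 for _,m in views]
    def cost(p):
        e=0
        for (c,_),m in zip(views,ms):
            s=sil(c,name,p[0],p[1],p[2] if len(p)>2 else 0,z);e+=1-(s&m).sum()/max(1,(s|m).sum())
        return e/len(views)
    best=None
    for w in ([None] if yaw is None else yaw):
        p0=list(x0)+([w] if w is not None else [])
        d=np.array([.015,.015,.3][:len(p0)])
        r=minimize(cost,p0,method="Nelder-Mead",options=dict(initial_simplex=np.array([p0]+[np.array(p0)+d*np.eye(len(p0))[i] for i in range(len(p0))]),xatol=2e-4,fatol=1e-4))
        if best is None or r.fun<best.fun:best=r
    return np.r_[best.x.round(4),round(1-best.fun,3)]
def near(name,c,at):
    L=masks_of(name,c);L=[d for d in L if np.hypot(*(np.array(d["at"])-at))<25]
    return L[0] if L else None
def st():
    o=get_obs();print("t",round(o["clock"],2),"tcp",np.round(o["eef_pos"],4),"rpy",R.from_quat(o["tool_rot"]).as_euler("xyz",degrees=True).round(1),"F",np.round(o["ft_force"],1),"w",round(o["grip_width"],4),"q",np.round(o["joint_pos"],2));return o
def delta(xyz,yaw):
    """tool-frame mm shift and z-turn deg to reach TCP xyz with the tool down and jaw axis (tool y) at world yaw (mod pi)"""
    o=get_obs();A=R.from_quat(o["tool_rot"]);d=A.inv().apply(np.array(xyz)-o["eef_pos"])*1e3
    best=min((R.from_matrix(np.c_[[np.sin(w),-np.cos(w),0],[np.cos(w),np.sin(w),0],[0,0,-1]]) if 0 else R.from_matrix(np.column_stack([np.cross([np.cos(w),np.sin(w),0],[0,0,-1]),[np.cos(w),np.sin(w),0],[0,0,-1]])) for w in(yaw,yaw+np.pi)),key=lambda B:(A.inv()*B).magnitude())
    print("to",np.round(xyz,3),"shift mm",d.round(1),"turn deg",(A.inv()*best).as_rotvec(degrees=True).round(1))
E
python3 - <<'E'
from h import *
ct,cs=cam("top"),cam("side");camera("top");camera("side")
for n,a,b in (("glue_pot",(363,288),(263,265)),("glue_bottle",(280,289),(265,206)),("paint_bottle",(450,298),(259,355)),("beeswax",(183,276),(279,168))):
    T,S=near(n,"top",a),near(n,"side",b);x0=ray(ct,a,.03)[:2]
    yw=[0,.8,1.6,2.4] if n=="beeswax" else None
    for v in ([(ct,T),(cs,S)],[(ct,T)],[(cs,S)]):
        if all(d for _,d in v):print(n,fit(n,[(c,d["pixels"]) for c,d in v],x0,0,yw))
for c,C in (("top",ct),("side",cs)):
    for d in masks_of("disc_1",c):
        p=ray(C,d["at"],.019);ys,xs=np.nonzero(d["pixels"]);print(c,round(d["conf"],2),d["at"],p[:2].round(4),ray(C,(xs.mean(),ys.mean()),.019)[:2].round(4))
print("tallpost",ray(ct,(236,187),.08)[:2],"low",ray(ct,(427,212),.04)[:2])
E
```

```text
glue_pot [ 0.4523 -0.0952  0.927 ]
glue_pot [ 0.4526 -0.0951  0.966 ]
glue_pot [ 0.4514 -0.0936  0.897 ]
glue_bottle [0.4328 0.0861 0.856 ]
paint_bottle [ 0.4508 -0.2878  0.864 ]
paint_bottle [ 0.4511 -0.2888  0.863 ]
paint_bottle [ 0.4509 -0.2886  0.871 ]
beeswax [0.4522 0.2988 0.5889 0.838 ]
beeswax [0.4539 0.2993 0.7222 0.872 ]
beeswax [0.4523 0.2961 0.4693 0.864 ]
top 0.73 [389.7, 206.7] [ 0.647  -0.1436] [ 0.6388 -0.1473]
top 0.72 [273.7, 198.0] [0.6416 0.1215] [0.6375 0.1233]
top 0.7 [311.9, 198.3] [0.6494 0.0346] [0.6375 0.0326]
top 0.61 [354.5, 206.5] [ 0.6396 -0.0639] [ 0.6391 -0.0574]
side 0.86 [363.3, 232.6] [0.6327 0.0332] [0.6358 0.0304]
side 0.82 [366.1, 260.6] [ 0.632  -0.0558] [ 0.6367 -0.0592]
side 0.73 [373.8, 294.9] [ 0.6386 -0.1503] [ 0.6373 -0.1495]
side 0.58 [362.1, 209.3] [0.6358 0.1172] [0.6353 0.1205]
tallpost [0.64098387 0.19856268] low [ 0.63693494 -0.22482256]
```

```bash
python3 - <<'E'
from h import *
st();delta([.453,.298,.16],.6)
E
```

```text
t 1.4 tcp [0.2165 0.4507 0.2313] rpy [-180.     0.   154.3] F [ 0.3 -0.9  0.9] w 0.0852 q [ 1.12  0.24  0.    1.34 -0.    1.57]
to [0.453 0.298 0.16 ] shift mm [-279.3  -35.2   71.3] turn deg [-0.  0. 30.]
```

Emit:
jog_arm(deltas=[[[-47,-6,12,0,0,0,85],[-47,-6,12,0,0,0,85],[-47,-6,12,0,0,0,85],[-47,-6,12,0,0,0,85],[-47,-6,12,0,0,0,85]]])

```text
clock: 1.9
eef_pos: [0.4183, 0.3261, 0.1719]
tool_rot: [0.214, 0.977, 0.004, 0.001]
ft_force: [0.1, 0.8, 0.0]
grip_width: 0.0848
```

Emit:
jog_arm(deltas=[[[-44,-5,12,0,0,0,70],[0,0,0,0,0,8,70],[0,0,0,0,0,8,70],[0,0,0,0,0,8,70],[0,0,0,0,0,6,70]]])

```text
clock: 2.4
eef_pos: [0.4634, 0.2955, 0.1559]
tool_rot: [0.474, 0.88, 0.003, -0.001]
ft_force: [-0.0, 0.2, 0.4]
grip_width: 0.0696
```

```bash
cat > look.py <<'E'
import sys
from h import *
n,x,y,z=sys.argv[1],float(sys.argv[2]),float(sys.argv[3]),float(sys.argv[4])
o=st();im=camera("wrist");c=cam("wrist",o)
e=proj(c,[[x,y,z+.03]])[0];L=masks_of(n,"wrist")
print("expect",e.round(),[(round(d["conf"],2),np.round(d["at"])) for d in L])
if len(sys.argv)>5:cv2.imwrite("pics/"+sys.argv[5],im[:,:,::-1])
if L:
    d=min(L,key=lambda d:np.hypot(*(np.array(d["at"])-e)))
    print("fit",fit(n,[(c,d["pixels"])],[x,y],z,[0,.6,1.2,1.8,2.4] if n=="beeswax" else None))
E
python3 look.py beeswax .453 .298 0 w1.png
```

```text
t 2.4 tcp [0.4634 0.2955 0.1559] rpy [179.8  -0.2 123.4] F [-0.   0.2  0.4] w 0.0696 q [ 0.57  0.38 -0.    1.18  0.    1.55]
expect [306. 219.] [(0.96, array([309., 210.]))]
fit [0.4518 0.2998 0.7524 0.864 ]
```

View pics/w1.png

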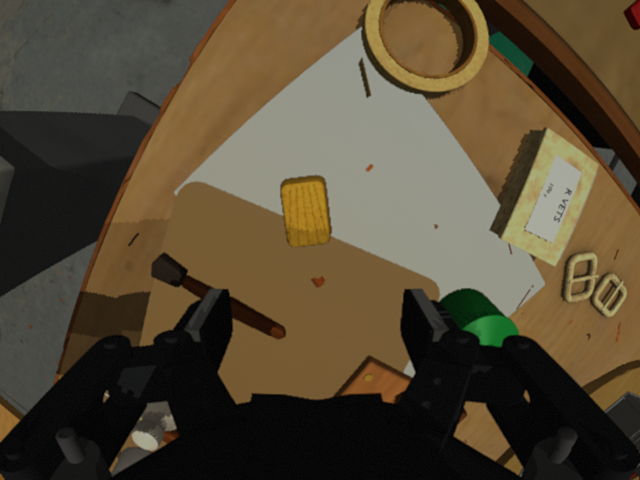

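The beeswax is at (306,211) in the wrist view and agrees with the fit.

```bash
python3 - <<'E'
from h import *
delta([.452,.2995,.05],.74);delta([.452,.2995,.0],.74)
E
```

```text
to [0.452 0.3   0.05 ] shift mm [  9.1  -7.7 106. ] turn deg [ 0.3 -0.2 -8.7]
to [0.452 0.3   0.   ] shift mm [  8.9  -7.9 156. ] turn deg [ 0.3 -0.2 -8.7]
```

Emit:
jog_arm(deltas=[[[9,-8,30,0,0,0,65],[0,0,0,0.3,-0.2,-8,65],[0,0,40,0,0,0,65],[0,0,35,0,0,0,65],[0,0,0,0,0,0,65]]])

```text
clock: 3.0
eef_pos: [0.4527, 0.3006, 0.0502]
tool_rot: [0.4, 0.917, 0.002, 0.002]
ft_force: [-0.5, -0.8, 0.6]
grip_width: 0.065
```

```bash
python3 look.py beeswax .452 .2995 0; python3 -c "
from h import *
delta([.452,.2995,.001],.75)"
```

```text
t 3.0 tcp [0.4527 0.3006 0.0502] rpy [1.797e+02 1.000e-01 1.329e+02] F [-0.5 -0.8  0.6] w 0.065 q [ 0.59  0.47 -0.17  0.93 -0.    1.41]
expect [314. 284.] [(0.86, array([312., 264.]))]
fit [0.4516 0.299  0.7115 0.833 ]
to [0.452 0.3   0.001] shift mm [ 0.4 -4.9 53.1] turn deg [ 0.7  0.1 -0.1]
```

```bash
python3 -c "
from h import *
for i in range(5): st();camera('wrist')
"
```

```text
t 3.1 tcp [0.4553 0.3022 0.0541] rpy [1.793e+02 1.000e-01 1.328e+02] F [1.1 0.1 2. ] w 0.0652 q [ 0.59  0.46 -0.16  0.93 -0.    1.41]
t 3.15 tcp [0.4564 0.3029 0.0554] rpy [179.2   0.2 132.8] F [-0.4  0.4  0. ] w 0.0654 q [ 0.59  0.46 -0.16  0.93 -0.    1.41]
t 3.2 tcp [0.457  0.3032 0.056 ] rpy [179.1   0.2 132.8] F [ 0.3  0.1 -0.2] w 0.0651 q [ 0.59  0.46 -0.16  0.93 -0.    1.41]
t 3.25 tcp [0.4572 0.3034 0.0563] rpy [179.    0.2 132.8] F [-0.4  0.4  0.6] w 0.065 q [ 0.59  0.46 -0.16  0.93 -0.    1.41]
t 3.3 tcp [0.4572 0.3033 0.0562] rpy [179.    0.2 132.8] F [0.1 0.4 0.1] w 0.065 q [ 0.59  0.46 -0.16  0.93 -0.    1.41]
```

```bash
cat > go.py <<'E'
import sys
from h import *
a=[float(v) for v in sys.argv[1:5]]
for i in range(int(sys.argv[5]) if len(sys.argv)>5 else 3):camera("wrist")
st();delta(a[:3],a[3])
E
sed -i 's/^o=st();im/for _ in range(3):camera("wrist")\no=st();im/' look.py
python3 look.py beeswax .452 .2995 0;python3 go.py .452 .2993 .001 .73 0
```

```text
t 3.5 tcp [0.4564 0.3027 0.0552] rpy [179.1   0.2 132.7] F [-0.6 -0.5 -0.3] w 0.0652 q [ 0.59  0.46 -0.16  0.93 -0.    1.41]
expect [305. 278.] [(0.87, array([307., 260.]))]
fit [0.4526 0.2996 0.7043 0.826 ]
t 3.6 tcp [0.4561 0.3025 0.0547] rpy [179.2   0.2 132.7] F [-0.3  0.3 -0.2] w 0.0649 q [ 0.59  0.46 -0.16  0.93 -0.    1.41]
to [0.452 0.299 0.001] shift mm [ 0.5 -5.9 53.6] turn deg [0.8 0.2 0.9]
```

Emit:
jog_arm(deltas=[[[0,-6,20,0.7,0,0,65],[0,0,20,0,0,0,65],[0,0,10,0,0,0,65],[0,0,0,0,0,0,65],[0,0,0,0,0,0,65]]])

```text
clock: 4.1
eef_pos: [0.4532, 0.2993, 0.005]
tool_rot: [0.401, 0.916, 0.002, 0.003]
ft_force: [-0.2, -0.2, 0.5]
grip_width: 0.0651
```

```bash
python3 go.py .452 .2993 .001 .73 2
```

```text
t 4.2 tcp [0.4535 0.2995 0.0054] rpy [179.7   0.2 132.7] F [0.1 1.1 0.2] w 0.0649 q [ 0.59  0.52 -0.22  0.83 -0.    1.41]
to [0.452 0.299 0.001] shift mm [ 0.9 -1.2  4.3] turn deg [0.3 0.2 0.9]
```

Emit:
jog_arm(deltas=[[[1,-1,3,0,0,0,65],[0,0,0,0,0,0,30],[0,0,0,0,0,0,20],[0,0,0,0,0,0,20],[0,0,0,0,0,0,20]]])

```text
clock: 4.7
eef_pos: [0.4536, 0.3007, 0.0048]
tool_rot: [0.401, 0.916, 0.004, 0.004]
ft_force: [-1.4, 0.5, -0.4]
grip_width: 0.0343
```

Emit:
jog_arm(deltas=[[[0,0,0,0,0,0,20],[0,0,0,0,0,0,20],[0,0,0,0,0,0,20]]])

```text
clock: 5.0
eef_pos: [0.4535, 0.3006, 0.0045]
tool_rot: [0.401, 0.916, 0.004, 0.004]
ft_force: [0.4, -0.4, -0.7]
grip_width: 0.0339
```

Emit:
jog_arm(deltas=[[[0,0,-25,0,0,0,20],[0,0,-40,0,0,0,20],[0,0,-45,0,0,0,20],[0,0,-30,0,0,0,20],[0,0,0,0,0,0,20]]])

```text
clock: 5.5
eef_pos: [0.4502, 0.2988, 0.1466]
tool_rot: [0.401, 0.916, 0.001, 0.002]
ft_force: [0.3, 0.4, -0.2]
grip_width: 0.0347
```

```bash
python3 go.py .60 -.15 .14 0 2; python3 look.py beeswax .4525 .3 .13 w2.png
```

```text
t 5.6 tcp [0.4482 0.2974 0.1426] rpy [-1.798e+02  1.000e-01  1.327e+02] F [-1.2 -0.1 -0.7] w 0.0343 q [ 0.59  0.37 -0.05  1.15 -0.    1.41]
to [ 0.6  -0.15  0.14] shift mm [-431.6 -192.1    4.3] turn deg [-0.2  0.2 42.7]
t 5.75 tcp [0.4465 0.2963 0.1401] rpy [-1.794e+02  1.000e-01  1.327e+02] F [-0.8 -0.1 -0.1] w 0.0342 q [ 0.59  0.37 -0.05  1.15 -0.    1.41]
expect [335. 328.] [(0.56, array([318., 298.]))]
fit [0.4473 0.2953 0.6957 0.893 ]
```

View pics/w2.png

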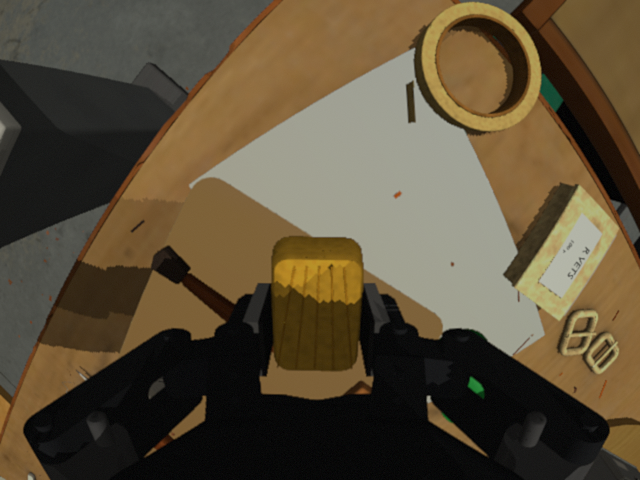

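Emit:
jog_arm(deltas=[[[-43,-19,0,0,0,0,20],[-43,-19,0,0,0,0,20],[-43,-19,0,0,0,0,20],[-43,-19,0,0,0,0,20],[-43,-19,0,0,0,0,20]]])

```text
clock: 6.35
eef_pos: [0.5221, 0.0737, 0.1348]
tool_rot: [0.394, 0.919, -0.007, -0.005]
ft_force: [-0.2, 0.8, 0.2]
grip_width: 0.0341
```

Emit:
jog_arm(deltas=[[[-43,-19,0,0,0,0,20],[-43,-19,0,0,0,0,20],[-43,-19,0,0,0,0,20],[-43,-19,0,0,0,0,20],[-43,-19,0,0,0,0,20]]])

```text
clock: 6.85
eef_pos: [0.6004, -0.1567, 0.1288]
tool_rot: [0.393, 0.919, -0.008, -0.01]
ft_force: [1.1, 0.3, -0.3]
grip_width: 0.0343
```

Emit:
jog_arm(deltas=[[[0,0,0,0,0,8.5,20],[0,0,0,0,0,8.5,20],[0,0,0,0,0,8.5,20],[0,0,0,0,0,8.5,20],[0,0,0,0,0,8.5,20]]])

```text
clock: 7.35
eef_pos: [0.5982, -0.1662, 0.1191]
tool_rot: [0.705, 0.709, -0.015, -0.011]
ft_force: [0.1, -0.3, -0.9]
grip_width: 0.0343
```

```bash
python3 go.py .638 -.148 .06 0 3; python3 - <<'E'
from h import *
o=st();im=camera("wrist");c=cam("wrist",o);cv2.imwrite("pics/w3.png",im[:,:,::-1])
for d in masks_of("disc_1","wrist"):
    p=ray(c,d["at"],.019)[:2];print(round(d["conf"],2),np.round(d["at"]),p.round(3),fit("disc",[(c,d["pixels"])],p,.016))
E
```

```text
t 7.5 tcp [ 0.5984 -0.166   0.1195] rpy [-177.9    0.2   90.9] F [ 0.2 -1.1 -0.4] w 0.0342 q [-0.26  0.57  0.21  1.24 -0.01  1.29]
to [ 0.638 -0.148  0.06 ] shift mm [17.6 42.1 57.9] turn deg [-2.1  0.3  0.9]
t 7.5 tcp [ 0.5984 -0.166   0.1195] rpy [-177.9    0.2   90.9] F [ 0.2 -1.1 -0.4] w 0.0342 q [-0.26  0.57  0.21  1.24 -0.01  1.29]
0.93 [386. 209.] [ 0.641 -0.146] [ 0.6387 -0.149   0.934 ]
0.92 [386.  84.] [ 0.638 -0.063] [ 0.6378 -0.0594  0.982 ]
0.58 [387.   1.] [ 0.638 -0.005] [0.6369 0.0304 0.885 ]
```

View pics/w3.png

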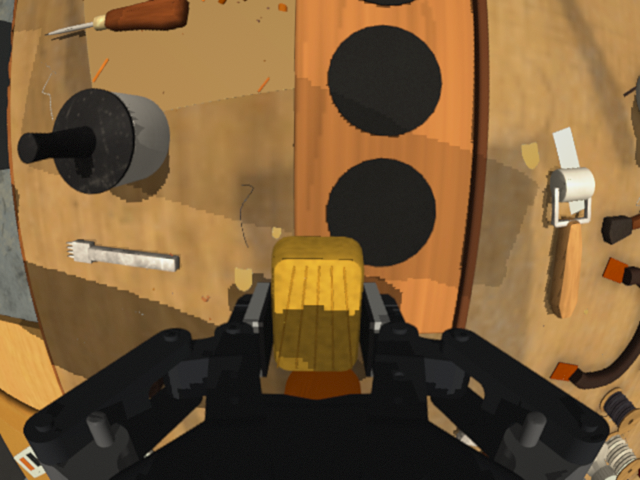

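Emit:
jog_arm(deltas=[[[9,21,0,-2,0,0.9,20],[9,20,0,0,0,0,20],[0,0,25,0,0,0,20],[0,0,30,0,0,0,20],[0,0,0,0,0,0,20]]])

```text
clock: 8.1
eef_pos: [0.6424, -0.1469, 0.0642]
tool_rot: [0.703, 0.711, -0.0, 0.004]
ft_force: [-0.2, 0.2, -0.8]
grip_width: 0.0344
```

```bash
python3 go.py .6385 -.1477 .024 0 4
```

```text
t 8.3 tcp [ 0.6463 -0.1483  0.0704] rpy [179.2   0.5  90.5] F [-0.8 -0.7  0.5] w 0.0341 q [-0.22  0.65  0.21  1.12 -0.    1.34]
to [ 0.638 -0.148  0.024] shift mm [ 1.  -8.5 46.3] turn deg [0.8 0.5 0.5]
```

Emit:
jog_arm(deltas=[[[1,-8,15,0.6,0.4,0.4,20],[0,0,12,0,0,0,20],[0,0,8,0,0,0,20],[0,0,0,0,0,0,20],[0,0,0,0,0,0,20]]])

```text
clock: 8.8
eef_pos: [0.6396, -0.1484, 0.0362]
tool_rot: [0.707, 0.708, 0.002, 0.004]
ft_force: [0.0, 0.3, -0.5]
grip_width: 0.0343
```

```bash
python3 go.py .6385 -.1477 .024 0 3
```

```text
t 8.95 tcp [ 0.6399 -0.1485  0.0367] rpy [1.794e+02 1.000e-01 9.010e+01] F [0.1 0.  0. ] w 0.0344 q [-0.23  0.67  0.16  1.05  0.    1.34]
to [ 0.638 -0.148  0.024] shift mm [ 0.8 -1.6 12.6] turn deg [0.6 0.1 0.1]
```

Emit:
jog_arm(deltas=[[[1,-2,6,0.5,0,0,20],[0,0,4,0,0,0,20],[0,0,2,0,0,0,20],[0,0,0,0,0,0,20],[0,0,0,0,0,0,20]]])

```text
clock: 9.45
eef_pos: [0.6386, -0.1474, 0.0243]
tool_rot: [0.706, 0.708, -0.0, 0.001]
ft_force: [0.5, -0.3, -0.8]
grip_width: 0.0342
```

```bash
python3 go.py .6385 -.1477 .024 0 2
```

```text
t 9.55 tcp [ 0.6386 -0.1474  0.0244] rpy [1.799e+02 1.000e-01 9.010e+01] F [-0.3  0.2 -0.4] w 0.0342 q [-0.23  0.69  0.15  1.03 -0.    1.34]
to [ 0.638 -0.148  0.024] shift mm [-0.3 -0.1  0.5] turn deg [0.1 0.1 0.1]
```

Emit:
jog_arm(deltas=[[[0,0,0,0,0,0,60],[0,0,0,0,0,0,60],[0,0,0,0,0,0,60],[0,0,0,0,0,0,60]]])

```text
clock: 9.95
eef_pos: [0.6392, -0.1476, 0.0253]
tool_rot: [0.706, 0.708, 0.0, 0.002]
ft_force: [0.7, 0.2, -0.4]
grip_width: 0.0601
```

Emit:
jog_arm(deltas=[[[0,0,-15,0,0,0,60],[0,0,-30,0,0,0,60],[0,0,-45,0,0,0,60],[0,0,-45,0,0,0,60],[0,0,0,0,0,0,60]]])

```text
clock: 10.45
eef_pos: [0.6371, -0.1469, 0.1625]
tool_rot: [0.706, 0.708, -0.001, -0.0]
ft_force: [1.0, 0.1, -0.3]
grip_width: 0.0597
```

```bash
python3 look.py beeswax .6385 -.149 .019; python3 go.py .46 -.288 .16 .2 0
```

```text
t 10.6 tcp [ 0.633  -0.1459  0.1545] rpy [-1.791e+02 -1.000e-01  9.010e+01] F [-0.3  0.2 -0.1] w 0.0602 q [-0.23  0.59  0.34  1.33 -0.    1.34]
expect [327. 240.] [(0.7, array([326., 228.]))]
fit [ 0.6379 -0.1475  0.0271  0.846 ]
t 10.7 tcp [ 0.6319 -0.1457  0.1526] rpy [-1.789e+02 -1.000e-01  9.010e+01] F [-0.3  0.7 -0.4] w 0.0598 q [-0.23  0.59  0.33  1.33 -0.    1.34]
to [ 0.46  -0.288  0.16 ] shift mm [-142.  -172.3   -4.5] turn deg [ -1.1  -0.2 -11.4]
```

Emit:
jog_arm(deltas=[[[-28,-34,0,-0.5,0,0,60],[-28,-34,0,0,0,0,60],[-28,-34,0,0,0,0,60],[-28,-34,0,0,0,0,60],[-28,-34,0,0,0,0,60]]])

```text
clock: 11.2
eef_pos: [0.4569, -0.2838, 0.1429]
tool_rot: [0.702, 0.712, -0.005, -0.012]
ft_force: [0.1, -2.2, 0.1]
grip_width: 0.0599
```

```bash
python3 look.py paint_bottle .451 -.2885 0;  python3 go.py .451 -.2885 .07 0 0
```

```text
t 11.35 tcp [ 0.4563 -0.2847  0.1433] rpy [-178.6   -0.6   90.5] F [0.7 0.6 0.1] w 0.0602 q [-0.56  0.39 -0.02  1.19 -0.    1.01]
expect [313. 239.] [(0.9, array([317., 241.])), (0.47, array([528.,  77.]))]
fit [ 0.451 -0.289  0.857]
t 11.45 tcp [ 0.4591 -0.2835  0.1439] rpy [-178.7   -0.5   90.7] F [1.  0.8 0.4] w 0.0599 q [-0.55  0.39 -0.02  1.18 -0.    1.01]
to [ 0.451 -0.288  0.07 ] shift mm [-5.6 -6.5 74. ] turn deg [-1.3 -0.5  0.7]
```

Emit:
jog_arm(deltas=[[[-6,-7,20,-1.3,-0.5,0.7,60],[0,0,30,0,0,0,60],[0,0,25,0,0,0,60],[0,0,0,0,0,0,60],[0,0,0,0,0,0,60]]])

```text
clock: 11.95
eef_pos: [0.4583, -0.285, 0.066]
tool_rot: [0.703, 0.711, 0.002, 0.001]
ft_force: [1.2, 0.3, -0.0]
grip_width: 0.06
```

```bash
python3 go.py .451 -.289 .013 0 3
```

```text
t 12.1 tcp [ 0.4585 -0.2858  0.0671] rpy [179.7   0.   90.6] F [-0.5  0.7 -0.5] w 0.06 q [-0.56  0.44 -0.16  0.97  0.    1.  ]
to [ 0.451 -0.289  0.013] shift mm [-3.1 -7.9 54.1] turn deg [0.3 0.  0.6]
```

Emit:
jog_arm(deltas=[[[-4,-9,10,0,0,0,60],[0,0,20,0,0,0,60],[0,0,20,0,0,0,60],[0,0,0,0,0,0,60],[0,0,0,0,0,0,60]]])

```text
clock: 12.6
eef_pos: [0.4514, -0.2933, 0.0196]
tool_rot: [0.704, 0.711, 0.002, 0.007]
ft_force: [-0.6, -0.4, 0.4]
grip_width: 0.0599
```

```bash
python3 go.py .451 -.289 .013 0 2
```

```text
t 12.7 tcp [ 0.4516 -0.2933  0.0199] rpy [179.2   0.4  90.6] F [ 0.2 -0.9  0.2] w 0.0602 q [-0.58  0.49 -0.23  0.84  0.    0.98]
to [ 0.451 -0.289  0.013] shift mm [ 4.3 -0.6  6.8] turn deg [0.8 0.4 0.6]
```

Emit:
jog_arm(deltas=[[[4,-1,6,0.8,0.4,0.6,60],[0,0,0,0,0,0,60],[0,0,0,0,0,0,60]]])

```text
clock: 13.0
eef_pos: [0.4519, -0.29, 0.0156]
tool_rot: [0.708, 0.707, 0.0, 0.001]
ft_force: [-1.0, -0.6, 0.4]
grip_width: 0.0602
```

Emit:
jog_arm(deltas=[[[0,0,0,0,0,0,25],[0,0,0,0,0,0,20],[0,0,0,0,0,0,20],[0,0,0,0,0,0,20],[0,0,0,0,0,0,20]]])

```text
clock: 13.5
eef_pos: [0.4526, -0.2903, 0.0164]
tool_rot: [0.708, 0.707, 0.0, 0.002]
ft_force: [-0.3, -0.6, 1.1]
grip_width: 0.031
```

```bash
python3 go.py .451 -.289 .013 0 3
```

```text
t 13.65 tcp [ 0.4526 -0.2903  0.0164] rpy [1.798e+02 1.000e-01 8.990e+01] F [ 0.8 -0.3  0.5] w 0.0308 q [-0.57  0.5  -0.22  0.85 -0.    1.  ]
to [ 0.451 -0.289  0.013] shift mm [ 1.3 -1.6  3.4] turn deg [ 0.2  0.1 -0.1]
```

Emit:
jog_arm(deltas=[[[0,0,-25,0,0,0,15],[0,0,-40,0,0,0,15],[0,0,-45,0,0,0,15],[0,0,-20,0,0,0,15],[0,0,0,0,0,0,15]]])

```text
clock: 14.15
eef_pos: [0.4498, -0.2884, 0.1476]
tool_rot: [0.708, 0.707, -0.001, -0.002]
ft_force: [1.0, -0.1, -0.6]
grip_width: 0.0303
```

Emit:
jog_arm(deltas=[[[40,30,0,0,0,0,15],[40,32,0,0,0,0,15],[40,32,0,0,0,0,15],[40,32,0,0,0,0,15],[40,32,0,0,0,0,15]]])

```text
clock: 14.65
eef_pos: [0.6044, -0.0944, 0.1404]
tool_rot: [0.713, 0.701, -0.004, -0.005]
ft_force: [0.9, -1.7, -0.8]
grip_width: 0.0306
```

Emit:
jog_arm(deltas=[[[30,26,0,0,0,0,15],[0,0,0,0,0,0,15],[0,0,0,0,0,0,15]]])

```text
clock: 14.95
eef_pos: [0.6325, -0.0565, 0.1322]
tool_rot: [0.71, 0.704, -0.006, -0.008]
ft_force: [0.2, -0.4, -0.1]
grip_width: 0.0308
```

```bash
cat > held.py <<'E'
# fit the held thing: offset of its axis from the TCP in the tool frame, given TCP height above its underside
import sys
from h import *
n,h=sys.argv[1],float(sys.argv[2])
for _ in range(3):camera("wrist")
o=st();im=camera("wrist");c=cam("wrist",o);L=masks_of(n,"wrist")
if len(sys.argv)>3:cv2.imwrite("pics/"+sys.argv[3],im[:,:,::-1])
p=np.array(o["eef_pos"]);e=proj(c,[p])[0];print("expect",e.round(),[(round(d["conf"],2),np.round(d["at"])) for d in L])
d=min(L,key=lambda d:np.hypot(*(np.array(d["at"])-e)))
f=fit(n,[(c,d["pixels"])],p[:2],p[2]-h);print("fit",f,"off",((f[:2]-p[:2])*1e3).round(1))
E
python3 held.py paint_bottle .0164 w4.png; python3 go.py .638 -.0595 .06 0 0
```

```text
t 15.1 tcp [ 0.632  -0.0582  0.1334] rpy [-178.9   -0.2   89.4] F [-0.4  0.7 -0.2] w 0.031 q [-0.09  0.58  0.25  1.27  0.    1.49]
expect [317. 301.] [(0.96, array([316., 324.])), (0.64, array([330., 230.])), (0.59, array([55., 65.]))]
fit [ 0.6325 -0.056   0.858 ] off [0.5 2.2]
t 15.2 tcp [ 0.6325 -0.0588  0.1346] rpy [-179.1   -0.2   89.3] F [ 0.6  0.1 -0.2] w 0.0308 q [-0.09  0.57  0.25  1.27  0.    1.49]
to [ 0.638 -0.06   0.06 ] shift mm [-0.9  6.8 74.5] turn deg [-0.9 -0.2 -0.7]
```

View pics/w4.png

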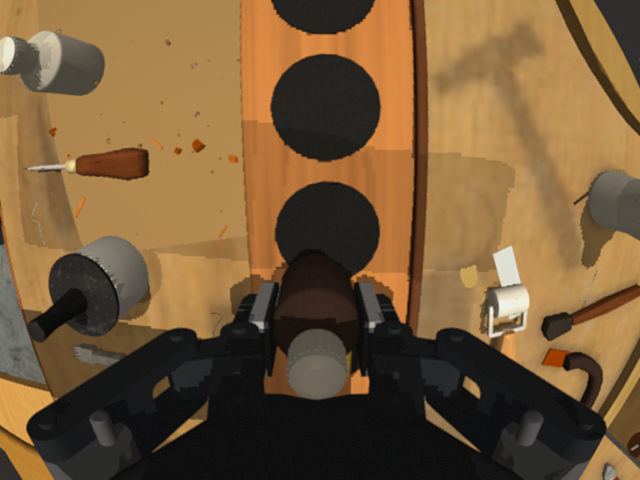

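The brown bottle is held upright between the pads at (318,330), with disc_2 just below it at (328,230).

Emit:
jog_arm(deltas=[[[-2,5,15,-0.8,0,-0.6,15],[0,0,25,0,0,0,15],[0,0,25,0,0,0,15],[0,0,0,0,0,0,15],[0,0,0,0,0,0,15]]])

```text
clock: 15.7
eef_pos: [0.6372, -0.0675, 0.0727]
tool_rot: [0.711, 0.703, 0.003, 0.001]
ft_force: [0.6, 0.8, -0.3]
grip_width: 0.0311
```

```bash
python3 go.py .638 -.061 .036 0 3
```

```text
t 15.85 tcp [ 0.6378 -0.067   0.0732] rpy [ 1.796e+02 -1.000e-01  8.940e+01] F [ 0.2  0.6 -0.8] w 0.0307 q [-0.11  0.61  0.16  1.11  0.    1.48]
to [ 0.638 -0.061  0.036] shift mm [ 6.  -0.2 37.2] turn deg [ 0.4 -0.1 -0.6]
```

Emit:
jog_arm(deltas=[[[5,0,15,0.4,0,-0.6,15],[0,0,10,0,0,0,15],[0,0,5,0,0,0,15],[0,0,0,0,0,0,15],[0,0,0,0,0,0,15]]])

```text
clock: 16.35
eef_pos: [0.6397, -0.0611, 0.043]
tool_rot: [0.706, 0.708, 0.002, 0.001]
ft_force: [0.0, 0.4, 0.1]
grip_width: 0.0308
```

```bash
python3 go.py .638 -.061 .036 0 3
```

```text
t 16.5 tcp [ 0.64   -0.0613  0.0435] rpy [ 1.798e+02 -1.000e-01  9.010e+01] F [ 0.9 -0.5 -0.7] w 0.0308 q [-0.1   0.65  0.13  1.05  0.    1.47]
to [ 0.638 -0.061  0.036] shift mm [ 0.3 -2.   7.5] turn deg [ 0.2 -0.1  0.1]
```

Emit:
jog_arm(deltas=[[[0,-2,4,0.2,0,0,15],[0,0,2,0,0,0,15],[0,0,1,0,0,0,15],[0,0,0,0,0,0,15],[0,0,0,0,0,0,15]]])

```text
clock: 17.0
eef_pos: [0.6384, -0.0615, 0.0368]
tool_rot: [0.707, 0.708, 0.001, 0.0]
ft_force: [-0.5, -0.9, -0.6]
grip_width: 0.031
```

```bash
python3 go.py .638 -.061 .036 0 2
```

```text
t 17.1 tcp [ 0.6384 -0.0615  0.0368] rpy [ 1.799e+02 -1.000e-01  9.010e+01] F [-0.   0.  -0.9] w 0.0308 q [-0.1   0.65  0.12  1.04  0.    1.47]
to [ 0.638 -0.061  0.036] shift mm [ 0.5 -0.4  0.8] turn deg [ 0.1 -0.1  0.1]
```

Emit:
jog_arm(deltas=[[[0,0,1,0,0,0,15],[0,0,0,0,0,0,15],[0,0,0,0,0,0,60],[0,0,0,0,0,0,60],[0,0,0,0,0,0,60]]])

```text
clock: 17.6
eef_pos: [0.639, -0.0616, 0.0364]
tool_rot: [0.707, 0.708, 0.002, 0.001]
ft_force: [0.1, 0.5, -0.8]
grip_width: 0.06
```

Emit:
jog_arm(deltas=[[[0,0,0,0,0,0,60],[0,0,-25,0,0,0,60],[0,0,-40,0,0,0,60],[0,0,-45,0,0,0,60],[0,0,-20,0,0,0,60]]])

```text
clock: 18.1
eef_pos: [0.6351, -0.0613, 0.165]
tool_rot: [0.706, 0.708, -0.002, -0.004]
ft_force: [1.3, 0.2, 0.8]
grip_width: 0.0599
```

```bash
python3 look.py paint_bottle .638 -.0595 .019; python3 go.py .435 .086 .18 0 0
```

```text
t 18.25 tcp [ 0.6345 -0.0613  0.1623] rpy [-1.794e+02 -1.000e-01  9.010e+01] F [-0.6  0.  -0.8] w 0.06 q [-0.1   0.56  0.3   1.32  0.    1.47]
expect [323. 230.] [(0.72, array([326., 232.]))]
fit [ 0.6384 -0.0594  0.852 ]
t 18.35 tcp [ 0.6325 -0.0611  0.1591] rpy [-179.    -0.2   90.1] F [ 0.4  0.1 -0.4] w 0.0598 q [-0.1   0.56  0.3   1.32  0.    1.47]
to [0.435 0.086 0.18 ] shift mm [ 147.5 -197.6  -17.2] turn deg [-1.  -0.2  0.1]
```

Emit:
jog_arm(deltas=[[[28,-38,-5,-0.5,0,0,70],[28,-38,-5,0,0,0,70],[28,-38,-5,0,0,0,70],[28,-38,-5,0,0,0,70],[28,-38,-5,0,0,0,70]]])

```text
clock: 18.85
eef_pos: [0.4339, 0.079, 0.1715]
tool_rot: [0.709, 0.705, -0.011, -0.012]
ft_force: [0.0, 1.0, 0.5]
grip_width: 0.0701
```

```bash
python3 look.py glue_bottle .433 .086 0 w5.png;  python3 go.py .433 .086 .12 0 0
```

```text
t 19.0 tcp [0.4335 0.0795 0.1722] rpy [-1.781e+02 -1.000e-01  8.990e+01] F [ 0.6  0.6 -0.3] w 0.0699 q [ 0.18  0.19 -0.22  1.19  0.01  1.75]
expect [322. 215.] [(0.85, array([325., 228.]))]
fit [0.4337 0.0839 0.909 ]
t 19.1 tcp [0.4366 0.0785 0.1727] rpy [-1.783e+02 -1.000e-01  8.970e+01] F [-0.  -1.   0.1] w 0.0704 q [ 0.17  0.19 -0.22  1.19  0.01  1.75]
to [0.433 0.086 0.12 ] shift mm [ 7.3 -2.1 52.8] turn deg [-1.7 -0.1 -0.3]
```

View pics/w5.png

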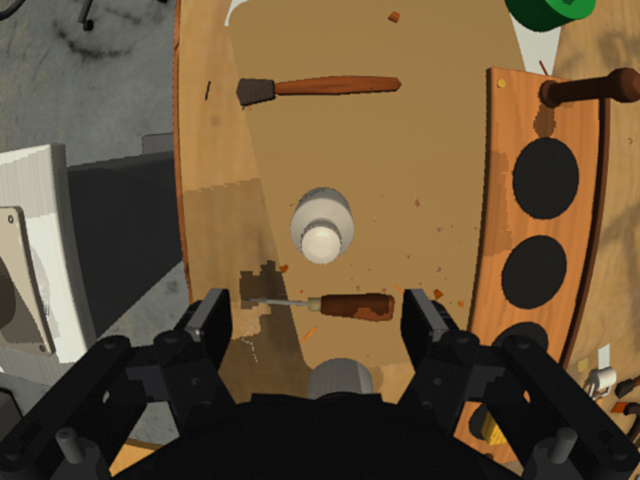

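The white bottle is at (322,225), clear of neighbours.

Emit:
jog_arm(deltas=[[[6,-3,10,-1.7,0,-0.3,70],[0,0,20,0,0,0,70],[0,0,15,0,0,0,70],[0,0,0,0,0,0,70],[0,0,0,0,0,0,70]]])

```text
clock: 19.6
eef_pos: [0.4381, 0.0816, 0.1237]
tool_rot: [0.71, 0.704, 0.0, -0.0]
ft_force: [-0.2, -0.6, -0.3]
grip_width: 0.0699
```

```bash
python3 look.py glue_bottle .433 .086 0;python3 go.py .4335 .0845 .036 0 0
```

```text
t 19.75 tcp [0.4382 0.082  0.1245] rpy [ 1.799e+02 -1.000e-01  8.960e+01] F [ 0.3 -0.8  0.7] w 0.0697 q [ 0.18  0.21 -0.32  1.03  0.    1.76]
expect [308. 234.] [(0.76, array([311., 251.]))]
fit [0.4336 0.0836 0.921 ]
t 19.85 tcp [0.4381 0.0822 0.1247] rpy [ 1.799e+02 -1.000e-01  8.960e+01] F [1.  0.4 0.2] w 0.0703 q [ 0.18  0.21 -0.32  1.03  0.    1.76]
to [0.434 0.084 0.036] shift mm [ 2.2 -4.8 88.7] turn deg [ 0.1 -0.1 -0.4]
```

Emit:
jog_arm(deltas=[[[2,-5,15,0,0,-0.4,70],[0,0,25,0,0,0,70],[0,0,25,0,0,0,70],[0,0,15,0,0,0,70],[0,0,0,0,0,0,70]]])

```text
clock: 20.35
eef_pos: [0.438, 0.0854, 0.0467]
tool_rot: [0.707, 0.707, 0.006, 0.003]
ft_force: [-0.3, 1.1, 0.2]
grip_width: 0.0699
```

```bash
python3 go.py .4335 .0842 .036 0 3
```

```text
t 20.5 tcp [0.44   0.0858 0.0488] rpy [179.   -0.3  90.1] F [0.7 0.1 0.2] w 0.0699 q [ 0.19  0.3  -0.44  0.81  0.    1.76]
to [0.434 0.084 0.036] shift mm [-1.6 -6.7 12.7] turn deg [ 1.  -0.3  0.1]
```

Emit:
jog_arm(deltas=[[[-2,-6,7,1,0,0,70],[0,0,5,0,0,0,70],[0,0,0,0,0,0,70],[0,0,0,0,0,0,70]]])

```text
clock: 20.9
eef_pos: [0.4362, 0.0841, 0.0386]
tool_rot: [0.707, 0.707, 0.004, -0.0]
ft_force: [-0.2, 0.3, 0.7]
grip_width: 0.0703
```

Emit:
jog_arm(deltas=[[[0,0,0,0,0,0,35],[0,0,0,0,0,0,30],[0,0,0,0,0,0,30],[0,0,0,0,0,0,30],[0,0,0,0,0,0,30]]])

```text
clock: 21.4
eef_pos: [0.436, 0.0842, 0.0392]
tool_rot: [0.707, 0.707, 0.004, -0.0]
ft_force: [0.3, 0.3, 0.3]
grip_width: 0.044
```

```bash
python3 go.py .4335 .0842 .036 0 3
```

```text
t 21.55 tcp [0.436  0.0842 0.0392] rpy [179.7  -0.3  90.1] F [-0.6  0.5 -0. ] w 0.0437 q [ 0.19  0.32 -0.45  0.8   0.    1.76]
to [0.434 0.084 0.036] shift mm [ 0.  -2.5  3.2] turn deg [ 0.3 -0.3  0.1]
```

Emit:
jog_arm(deltas=[[[0,0,-25,0.3,0,0,30],[0,0,-40,0,0,0,30],[0,0,-40,0,0,0,30],[0,0,-20,0,0,0,30],[0,0,0,0,0,0,30]]])

```text
clock: 22.05
eef_pos: [0.4336, 0.083, 0.1659]
tool_rot: [0.707, 0.707, -0.001, -0.005]
ft_force: [0.4, 0.2, -2.6]
grip_width: 0.0436
```

Emit:
jog_arm(deltas=[[[-11,42,0,0,0,0,30],[-11,42,0,0,0,0,30],[-11,42,0,0,0,0,30],[-11,42,0,0,0,0,30],[-10,35,0,0,0,0,30]]])

```text
clock: 22.55
eef_pos: [0.6335, 0.0289, 0.1539]
tool_rot: [0.705, 0.709, -0.007, -0.01]
ft_force: [0.5, 0.6, -2.0]
grip_width: 0.0435
```

Emit:
jog_arm(deltas=[[[0,0,0,0,0,0,30],[0,0,0,0,0,0,30]]])

```text
clock: 22.75
eef_pos: [0.6356, 0.0269, 0.1461]
tool_rot: [0.706, 0.708, -0.009, -0.012]
ft_force: [0.4, 0.2, -1.2]
grip_width: 0.0435
```

```bash
python3 held.py glue_bottle .0392 w6.png; python3 go.py .637 .0305 .075 0 0
```

```text
t 22.9 tcp [0.6348 0.0274 0.1479] rpy [-178.4   -0.2   90.2] F [-0.5 -0.5 -1. ] w 0.044 q [0.04 0.58 0.29 1.32 0.   1.61]
expect [317. 301.] [(0.81, array([317., 321.]))]
fit [0.6361 0.033  0.796 ] off [1.3 5.6]
t 23.0 tcp [0.6354 0.0277 0.1495] rpy [-178.6   -0.2   90.2] F [-0.6  0.4 -1.8] w 0.0438 q [0.04 0.57 0.29 1.32 0.   1.61]
to [0.637 0.03  0.075] shift mm [ 2.6  3.5 74.5] turn deg [-1.4 -0.2  0.2]
```

View pics/w6.png

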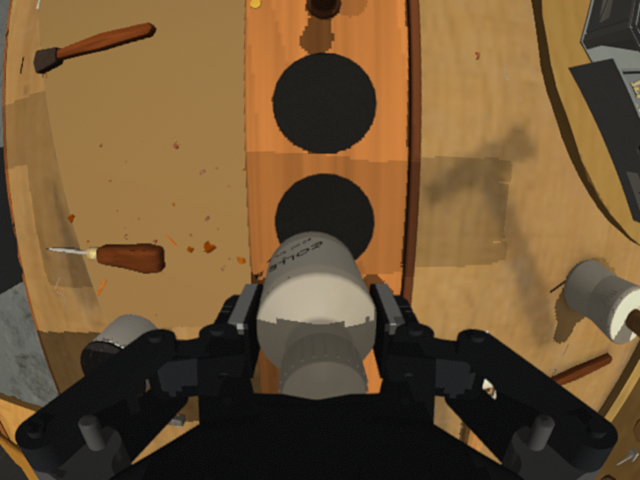

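Emit:
jog_arm(deltas=[[[2,2,15,-1.4,0,0.2,30],[0,0,25,0,0,0,30],[0,0,20,0,0,0,30],[0,0,0,0,0,0,30],[0,0,0,0,0,0,30]]])

```text
clock: 23.5
eef_pos: [0.6365, 0.0322, 0.0948]
tool_rot: [0.706, 0.708, 0.005, 0.002]
ft_force: [0.1, 0.1, -1.6]
grip_width: 0.0437
```

```bash
python3 - <<'E'
from h import *
for _ in range(3):camera("wrist")
o=st();c=cam("wrist",o);camera("wrist");m=max(masks_of("glue_bottle","wrist"),key=lambda d:d["pixels"].sum())["pixels"]
ys,xs=np.nonzero(m);print("top row",ys.min())
p=np.array(o["eef_pos"])
for d in (-2,0,2,4,6):
    print(d,np.nonzero(sil(c,"glue_bottle",p[0],p[1]+d/1e3,0,p[2]-.0392))[0].min()/2)
delta([.637,.0295,.058],0)
E
```

```text
t 23.65 tcp [0.6372 0.032  0.0952] rpy [179.4  -0.2  90.2] F [-0.7 -0.  -0.8] w 0.0435 q [0.05 0.59 0.17 1.14 0.   1.62]
top row 231
-2 230.0
0 226.5
2 222.5
4 218.5
6 214.5
to [0.637 0.03  0.058] shift mm [-2.6 -0.8 36.9] turn deg [ 0.6 -0.2  0.2]
```

Emit:
jog_arm(deltas=[[[-1,-1,15,0.5,0,0.2,30],[0,0,12,0,0,0,30],[0,0,6,0,0,0,30],[0,0,0,0,0,0,30],[0,0,0,0,0,0,30]]])

```text
clock: 24.25
eef_pos: [0.6367, 0.0307, 0.0589]
tool_rot: [0.707, 0.707, 0.002, -0.001]
ft_force: [-0.3, -0.3, -1.7]
grip_width: 0.0438
```

```bash
python3 go.py .637 .031 .0585 0 3
```

```text
t 24.4 tcp [0.6371 0.0308 0.0596] rpy [179.9  -0.2  90. ] F [ 0.7  0.  -2.1] w 0.044 q [0.05 0.62 0.13 1.08 0.   1.62]
to [0.637 0.031 0.058] shift mm [ 0.2 -0.1  1.1] turn deg [ 0.1 -0.2 -0. ]
```

Emit:
jog_arm(deltas=[[[0,0,1,0,0,0,30],[0,0,0,0,0,0,30],[0,0,0,0,0,0,70],[0,0,0,0,0,0,70],[0,0,0,0,0,0,70]]])

```text
clock: 24.9
eef_pos: [0.6391, 0.0309, 0.0612]
tool_rot: [0.707, 0.707, 0.004, 0.001]
ft_force: [0.3, -0.7, -0.1]
grip_width: 0.07
```

Emit:
jog_arm(deltas=[[[0,0,0,0,0,0,70],[0,0,-25,0,0,0,70],[0,0,-40,0,0,0,70],[0,0,-45,0,0,0,70],[0,0,-20,0,0,0,70]]])

```text
clock: 25.4
eef_pos: [0.635, 0.0302, 0.1907]
tool_rot: [0.707, 0.707, 0.0, -0.002]
ft_force: [0.2, 0.0, 1.1]
grip_width: 0.0699
```

```bash
python3 look.py glue_bottle .637 .0305 .019; python3 go.py .4525 -.095 .18 0 0
```

```text
t 25.55 tcp [0.6345 0.0302 0.1879] rpy [-179.7   -0.2   90. ] F [ 0.5  0.2 -0.3] w 0.0701 q [0.05 0.54 0.33 1.37 0.   1.62]
expect [320. 224.] [(0.98, array([320., 233.])), (0.55, array([320., 110.]))]
fit [0.6357 0.0307 0.922 ]
t 25.65 tcp [0.6326 0.0301 0.1846] rpy [-179.4   -0.2   90. ] F [ 0.4 -0.1  0.5] w 0.0698 q [0.05 0.54 0.33 1.37 0.   1.62]
to [ 0.452 -0.095  0.18 ] shift mm [-125.2 -180.     6.2] turn deg [-0.6 -0.2 -0. ]
```

Emit:
jog_arm(deltas=[[[-25,-36,-1,-0.3,0,0,50],[-25,-36,-1,0,0,0,50],[-25,-36,-1,0,0,0,50],[-25,-36,-1,0,0,0,50],[-24,-34,-1,0,0,0,50]]])

```text
clock: 26.15
eef_pos: [0.4464, -0.0938, 0.1766]
tool_rot: [0.705, 0.71, -0.008, -0.012]
ft_force: [-0.1, -0.6, 0.9]
grip_width: 0.0502
```

```bash
python3 look.py glue_pot .4525 -.095 0 w7.png;  python3 go.py .4525 -.095 .14 0 0
```

```text
t 26.3 tcp [ 0.4463 -0.0941  0.1771] rpy [-178.5   -0.3   90.2] F [-0.3  0.1  0.4] w 0.0501 q [-0.21  0.21 -0.18  1.21  0.    1.36]
expect [329. 224.] [(0.96, array([456., 429.])), (0.69, array([326., 232.]))]
fit [ 0.452  -0.0945  0.972 ]
t 26.4 tcp [ 0.4495 -0.0933  0.178 ] rpy [-178.7   -0.3   90.3] F [-0.1  0.8  0.2] w 0.0496 q [-0.21  0.21 -0.18  1.21  0.    1.36]
to [ 0.452 -0.095  0.14 ] shift mm [-1.9  3.9 37.9] turn deg [-1.3 -0.3  0.4]
```

View pics/w7.png

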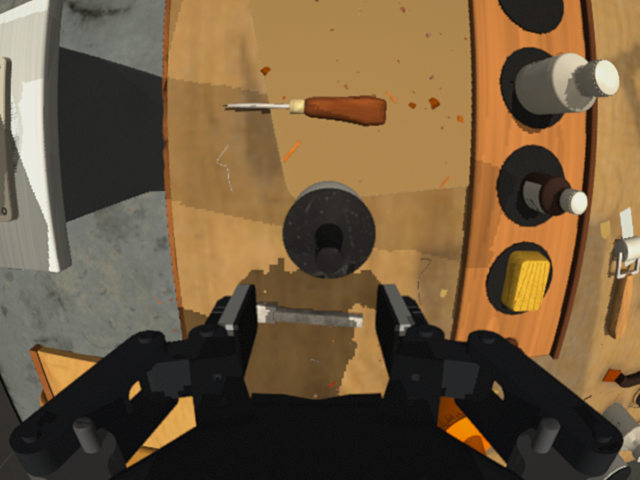

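The pot is at (328,232) with its handle at (330,260). The three placed items stand on their own discs.

Emit:
jog_arm(deltas=[[[-1,0,15,-1.3,0,0.3,50],[0,0,20,0,0,0,50],[0,0,10,0,0,0,50],[0,0,0,0,0,0,50],[0,0,0,0,0,0,50]]])

```text
clock: 26.9
eef_pos: [0.4546, -0.0912, 0.13]
tool_rot: [0.704, 0.71, 0.003, -0.002]
ft_force: [-0.3, -0.1, 0.2]
grip_width: 0.0502
```

```bash
python3 go.py .452 -.0945 .08 0 3
```

```text
t 27.05 tcp [ 0.4547 -0.0915  0.1307] rpy [179.9  -0.3  90.4] F [0.1 1.4 0.3] w 0.0503 q [-0.2   0.24 -0.27  1.06  0.01  1.36]
to [ 0.452 -0.094  0.08 ] shift mm [-3.2 -2.9 50.7] turn deg [ 0.1 -0.3  0.4]
```

Emit:
jog_arm(deltas=[[[-4,-4,15,0,0,0.4,50],[0,0,15,0,0,0,50],[0,0,15,0,0,0,50],[0,0,0,0,0,0,50],[0,0,0,0,0,0,50]]])

```text
clock: 27.55
eef_pos: [0.4549, -0.0962, 0.0888]
tool_rot: [0.707, 0.707, 0.006, 0.003]
ft_force: [0.3, -0.0, 1.0]
grip_width: 0.0498
```

```bash
python3 go.py .452 -.0945 .08 0 3
```

```text
t 27.7 tcp [ 0.4551 -0.0962  0.089 ] rpy [179.3  -0.2  90. ] F [ 0.2 -0.9 -0.5] w 0.0499 q [-0.21  0.28 -0.34  0.94  0.01  1.36]
to [ 0.452 -0.094  0.08 ] shift mm [ 1.7 -3.2  9. ] turn deg [ 0.7 -0.2 -0. ]
```

Emit:
jog_arm(deltas=[[[2,-3,6,0.7,0,0,50],[0,0,3,0,0,0,50],[0,0,0,0,0,0,50],[0,0,0,0,0,0,50]]])

```text
clock: 28.1
eef_pos: [0.453, -0.0942, 0.0807]
tool_rot: [0.707, 0.707, 0.002, -0.001]
ft_force: [-0.7, 0.8, -0.7]
grip_width: 0.0501
```

```bash
python3 go.py .452 -.0945 .08 0 2
```

```text
t 28.2 tcp [ 0.453  -0.0942  0.0808] rpy [179.9  -0.2  90. ] F [-1.1  0.1  0.5] w 0.0499 q [-0.21  0.29 -0.34  0.93  0.    1.36]
to [ 0.452 -0.094  0.08 ] shift mm [-0.3 -1.   0.8] turn deg [ 0.1 -0.2 -0. ]
```

Emit:
jog_arm(deltas=[[[0,-1,0,0,0,0,10],[0,0,0,0,0,0,10],[0,0,0,0,0,0,10],[0,0,0,0,0,0,10],[0,0,0,0,0,0,10]]])

```text
clock: 28.7
eef_pos: [0.4524, -0.0943, 0.0811]
tool_rot: [0.707, 0.707, 0.002, -0.0]
ft_force: [0.6, 0.4, -0.0]
grip_width: 0.0156
```

```bash
python3 go.py .452 -.0945 .08 0 3
```

```text
t 28.85 tcp [ 0.4524 -0.0943  0.0812] rpy [179.8  -0.2  90. ] F [0.9 0.8 1.1] w 0.0156 q [-0.21  0.29 -0.35  0.93  0.    1.36]
to [ 0.452 -0.094  0.08 ] shift mm [-0.2 -0.4  1.2] turn deg [ 0.2 -0.2 -0. ]
```

Emit:
jog_arm(deltas=[[[0,0,-20,0,0,0,10],[0,0,-35,0,0,0,10],[0,0,-40,0,0,0,10],[0,0,-25,0,0,0,10],[0,0,0,0,0,0,10]]])

```text
clock: 29.35
eef_pos: [0.4486, -0.0941, 0.2018]
tool_rot: [0.707, 0.707, -0.001, -0.004]
ft_force: [0.7, -0.1, -2.2]
grip_width: 0.0151
```

```bash
python3 held.py glue_pot .08; python3 go.py .55 .12 .2 0 0
```

```text
t 29.5 tcp [ 0.4458 -0.0935  0.1975] rpy [-179.1   -0.4   90. ] F [ 0.5  0.1 -1.8] w 0.0156 q [-0.21  0.18 -0.16  1.25  0.    1.36]
expect [317. 301.] [(0.77, array([315., 269.])), (0.47, array([449., 387.]))]
fit [ 0.4451 -0.0911  0.731 ] off [-0.7  2.4]
t 29.6 tcp [ 0.4453 -0.0934  0.1968] rpy [-179.    -0.4   90. ] F [-0.2 -0.8 -2.1] w 0.0157 q [-0.21  0.19 -0.16  1.25  0.    1.36]
to [0.55 0.12 0.2 ] shift mm [213.4 104.6  -3.5] turn deg [-1.  -0.4 -0. ]
```

Emit:
jog_arm(deltas=[[[43,10,-4,-0.5,0,0,10],[43,10,-3,0,0,0,10],[43,10,-3,0,0,0,10],[43,10,-3,0,0,0,10],[41,20,-3,0,0,0,10]]])

```text
clock: 30.1
eef_pos: [0.5021, 0.1194, 0.2046]
tool_rot: [0.712, 0.702, -0.008, -0.01]
ft_force: [1.1, -0.7, -1.8]
grip_width: 0.0159
```

Emit:
jog_arm(deltas=[[[0,30,-2,-0.5,0,0,10],[0,30,-2,0,0,0,10],[0,30,-2,0,0,0,10],[0,0,0,0,0,0,10],[0,0,0,0,0,0,10]]])

```text
clock: 30.6
eef_pos: [0.5921, 0.1266, 0.1972]
tool_rot: [0.708, 0.706, -0.011, -0.012]
ft_force: [0.4, 0.1, -1.7]
grip_width: 0.0157
```

```bash
python3 held.py glue_pot .081 w8.png; python3 go.py .637 .1205 .14 0 0;python3 - <<'E'
from h import *
o=get_obs();c=cam("wrist",o);camera("wrist")
for d in masks_of("disc_1","wrist"):print(round(d["conf"],2),np.round(d["at"]),ray(c,d["at"],.019)[:2].round(3))
E
```

```text
t 30.75 tcp [0.5917 0.1264 0.1985] rpy [-1.782e+02 -1.000e-01  8.990e+01] F [ 0.2 -0.1 -1.9] w 0.0153 q [0.21 0.49 0.28 1.39 0.01 1.78]
expect [317. 301.] [(0.7, array([314., 268.])), (0.7, array([372.,  28.])), (0.43, array([381., 209.]))]
fit [0.591  0.1279 0.724 ] off [-0.7  1.5]
t 30.85 tcp [0.5921 0.1264 0.1997] rpy [-1.783e+02 -1.000e-01  8.990e+01] F [ 0.1 -0.3 -1.9] w 0.0156 q [0.21 0.49 0.29 1.39 0.01 1.78]
to [0.637 0.12  0.14 ] shift mm [-6.  46.6 58.4] turn deg [-1.7 -0.1 -0.1]
0.86 [336. 385.] [ 0.608 -0.06 ]
0.77 [396. 301.] [0.663 0.041]
0.7 [379. 209.] [0.643 0.131]
```

View pics/w8.png

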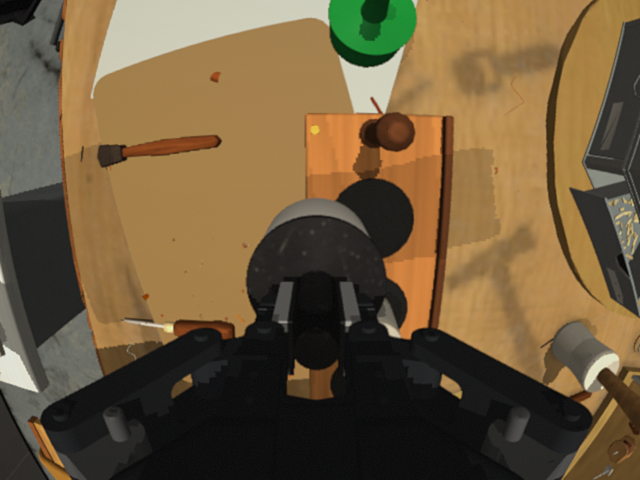

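Emit:
jog_arm(deltas=[[[-3,23,0,-1.7,0,0,10],[-2,22,0,0,0,0,10],[0,0,15,0,0,0,10],[0,0,20,0,0,0,10],[0,0,0,0,0,0,10]]])

```text
clock: 31.45
eef_pos: [0.6387, 0.1213, 0.1683]
tool_rot: [0.708, 0.706, 0.005, 0.002]
ft_force: [-0.2, 0.3, -1.9]
grip_width: 0.0153
```

```bash
python3 go.py .6368 .12 .1005 0 4
```

```text
t 31.65 tcp [0.641  0.1219 0.1723] rpy [179.1  -0.3  89.9] F [ 0.3  0.5 -2.1] w 0.0155 q [0.19 0.56 0.33 1.33 0.   1.76]
to [0.637 0.12  0.1  ] shift mm [-2.3 -5.3 71.8] turn deg [ 0.9 -0.3 -0.1]
```

Emit:
jog_arm(deltas=[[[-2,-5,15,0.9,0,0,10],[0,0,20,0,0,0,10],[0,0,15,0,0,0,10],[0,0,0,0,0,0,10],[0,0,0,0,0,0,10]]])

```text
clock: 32.15
eef_pos: [0.6366, 0.1202, 0.123]
tool_rot: [0.708, 0.707, 0.003, -0.001]
ft_force: [-0.5, -0.2, -1.1]
grip_width: 0.0159
```

```bash
python3 held.py glue_pot .081; python3 go.py .6368 .12 .1005 0 0
```

```text
t 32.3 tcp [0.6371 0.1203 0.1237] rpy [179.7  -0.4  89.9] F [ 0.7 -0.4 -1.4] w 0.0158 q [0.18 0.59 0.25 1.23 0.01 1.76]
expect [317. 301.] [(0.96, array([307.,  20.])), (0.69, array([317., 267.]))]
fit [0.6371 0.1223 0.737 ] off [0. 2.]
t 32.4 tcp [0.6373 0.1204 0.1239] rpy [179.7  -0.4  89.9] F [-0.2 -0.7 -2.8] w 0.0155 q [0.18 0.59 0.25 1.23 0.01 1.76]
to [0.637 0.12  0.1  ] shift mm [-0.5 -0.6 23.4] turn deg [ 0.3 -0.4 -0.1]
```

Emit:
jog_arm(deltas=[[[-1,-1,10,0.2,0,0,10],[0,0,8,0,0,0,10],[0,0,3,0,0,0,10],[0,0,0,0,0,0,10],[0,0,0,0,0,0,10]]])

```text
clock: 32.9
eef_pos: [0.6367, 0.1195, 0.1017]
tool_rot: [0.708, 0.707, 0.003, -0.001]
ft_force: [0.1, -0.6, -1.6]
grip_width: 0.0157
```

```bash
python3 go.py .6368 .12 .1005 0 3
```

```text
t 33.05 tcp [0.6369 0.1195 0.1022] rpy [179.8  -0.4  89.9] F [-0.4  0.4 -0.9] w 0.0156 q [0.18 0.6  0.22 1.18 0.01 1.75]
to [0.637 0.12  0.1  ] shift mm [ 0.5 -0.1  1.7] turn deg [ 0.2 -0.4 -0.1]
```

Emit:
jog_arm(deltas=[[[0,0,2,0.2,-0.2,0,10],[0,0,0,0,0,0,10],[0,0,0,0,0,0,40],[0,0,0,0,0,0,50],[0,0,0,0,0,0,50]]])

```text
clock: 33.55
eef_pos: [0.6383, 0.1199, 0.1019]
tool_rot: [0.708, 0.707, 0.003, -0.0]
ft_force: [0.0, 0.6, -0.6]
grip_width: 0.0503
```

```bash
python3 go.py .6368 .12 .1005 0 2
```

```text
t 33.65 tcp [0.6383 0.1199 0.1019] rpy [179.8  -0.2  89.9] F [ 0.6 -0.7 -0.1] w 0.05 q [0.18 0.61 0.22 1.18 0.   1.76]
to [0.637 0.12  0.1  ] shift mm [ 0.1 -1.5  1.4] turn deg [ 0.2 -0.2 -0.1]
```

Emit:
jog_arm(deltas=[[[0,0,-20,0,0,0,50],[0,0,-35,0,0,0,50],[0,0,-30,0,0,0,50],[0,0,-10,0,0,0,50],[0,0,0,0,0,0,50]]])

```text
clock: 34.15
eef_pos: [0.6369, 0.1193, 0.1983]
tool_rot: [0.708, 0.707, 0.001, -0.001]
ft_force: [1.1, 0.2, 0.3]
grip_width: 0.0501
```

```bash
python3 look.py glue_pot .637 .1205 .019; python3 - <<'E'
from h import *
im=camera("wrist");cv2.imwrite("pics/w9.png",im[:,:,::-1])
im=camera("side");cv2.imwrite("pics/s9.png",cv2.resize(im[100:400,200:460,::-1],None,fx=2,fy=2))
cs=cam("side")
for n,y,x in (("glue_pot",.1205,.637),("glue_bottle",.0305,.637),("paint_bottle",-.0595,.638),("beeswax",-.149,.6385)):
    e=proj(cs,[[x,y,.05]])[0];d=near(n,"side",e)
    print(n,fit(n,[(cs,d["pixels"])],[x,y],.019,[0.1] if n=="beeswax" else None) if d else None)
E
```

```text
t 34.3 tcp [0.6354 0.119  0.1953] rpy [-1.797e+02 -1.000e-01  8.990e+01] F [ 0.   1.1 -0.2] w 0.05 q [0.18 0.56 0.39 1.4  0.   1.76]
expect [319. 220.] [(0.97, array([318., 232.])), (0.89, array([310.,  24.])), (0.18, array([321., 334.]))]
fit [0.6371 0.119  0.963 ]
glue_pot [0.6366 0.125  0.54  ]
glue_bottle None
paint_bottle [ 0.638  -0.0602  0.872 ]
beeswax [ 0.6373 -0.1457 -0.0844  0.862 ]
```

View pics/s9.png

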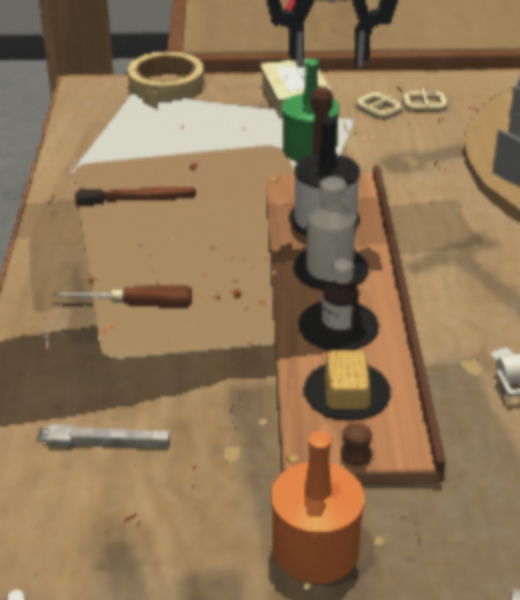

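View pics/w9.png

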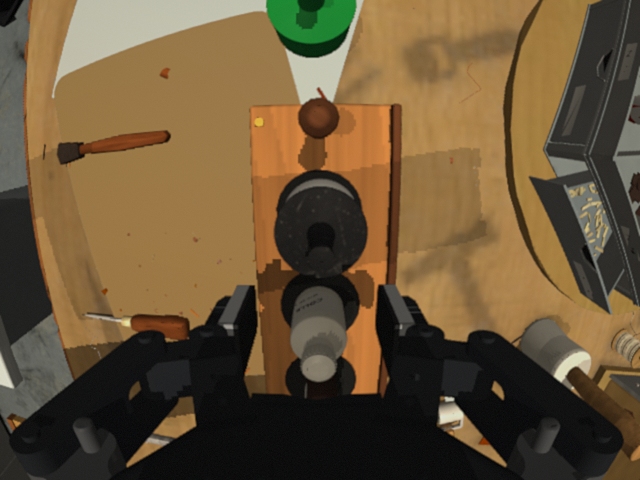

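The crops show all four standing upright, each centred on its own disc, with the pot beside the tall post and the wax beside the low post. The gripper is clear.

```bash
python3 -c "
from workcell import *
print(job_done(),get_obs()['clock'])"
```

```text
the job is handed in; nothing more can be done
the job is handed in; nothing more can be done
```

All four supplies are on the rack in height order and let go of. From the tall post to the low post they are the glue pot (disc_4), glue bottle (disc_3), paint bottle (disc_2) and beeswax (disc_1). I handed the job in at about 35 s on the robot's clock, with the open gripper about 55 mm above the pot.

**Last checks:** the final pictures showed all four upright, each on its own disc. Wrist-camera fits after each release put every item within about 2 mm of its disc centre.

**Checks that disagreed or failed:**
- **Beeswax:** the side camera put it about 3 mm off centre along the row, against 1.5 mm from the wrist camera.
- **Glue pot:** the side-camera fit was poor (overlap 0.54), because the bottle partly hides the pot. It read about 4.5 mm off along the row; the wrist fit (overlap 0.96) read 1.5 mm.
- **Glue bottle:** the networks did not find it in the last side picture. I relied on its wrist fit and on seeing it in the pictures.

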